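# Sort two change gears by tooth count after a mesh check on the master gear

## Task

Two dark spur gears lying loose in front of the mesh gauge have to go back to the white trays, each into the tray that already holds a gear with the same number of teeth. First check the 16-tooth one, which has as many teeth as the bright master gear: bring its hub fully home in the gauge's vee with its teeth in mesh, and keep it there while you turn it so that it rolls the master on by about three teeth (70 degrees); do not push the master with the gripper itself. Then set each gear down flat in its tray beside its like without dropping it, and leave the gears already in the trays and the other things on the bench where they are.

Things in the scene. Friction and masses are not known exactly. Their poses are not given: they have to be found in the camera images.
- gear16: loose dark spur gear, 16 teeth, pitch diameter 64, outside 72, root 54 mm, 0.2 to 0.3 kg, standing on its lower hub. Round hubs 30 mm in diameter: lower hub 0 to 16 mm high, toothed band 16 to 32 mm, upper hub (grip it there from above, at any yaw) 32 to 62 mm. Origin: centre of the lower hub's underside, z up; a tooth lies on its x axis, the others every 22.5 degrees.
- gear20: loose dark grey spur gear like gear16 but larger, 20 teeth (outside diameter 88 mm), 0.25 to 0.42 kg; the same heights, hubs and origin; a tooth on its x axis, the others every 18 degrees.
- fixture: mesh gauge, fixed: aluminium plate 240 (x) by 130 (y) by 12 mm; origin: centre of its underside. Master gear on a post at x = +50 mm. Before it a 90 degree vee of two steel bars, 12 mm high on the plate, open to -x, 70 mm wide at the mouth. The plate is bare from x = -120 to -35 mm: set a gear there (x -75, y 0) on its lower hub and slide it to +x into the vee. Bracket at x +113, 42 mm high.
- vee_home (a point): point on the plate's upper face (12 mm above the bench) where the centre of the gear's underside lies when its lower hub touches both bars of the vee; 64.5 mm from the master's axis. Axes as fixture.
- master: bright steel master gear, 16 teeth, outside 72 mm, turns very lightly on its post; teeth 28 to 44 mm above the bench, nut to 47 mm. Origin on its axis at the bench, z up; gaps lie on its x axis and every 22.5 degrees. 3 mm backlash at home. If tips meet tips the gear stops about 8 mm short of home: turn it half a tooth and slide on. Turned by the gear it goes the other way, 1:1.
- master_mark (a point): scribed dark line on one tooth of the master's upper face, 30 mm from its axis: it moves as the master turns.
- tray16: white open tray fixed to the bench, outside 210 mm (its x) by 112 mm (its y) by 18 mm high, walls and floor 4 mm thick; inner floor at the point tray16_in; origin at the centre of the underside. It holds stock16 near its -x end; the +x half is free. Trays look alike and may stand left or right.
- tray16_in (a point): centre of the inner floor of tray16 (the height on which gears stand); axes as tray16.
- tray20: the same kind of tray, holding stock20 near its +x end; the -x half is free.
- tray20_in (a point): centre of the inner floor of tray20; axes as tray20.
- stock16: gear lying in tray16, just like gear16 (origin likewise). Leave it there; another gear fits beside it with its centre about 98 mm away along the tray.
- stock20: gear lying in tray20, just like gear20 (origin likewise). Leave it there; another gear fits beside it with its centre about 98 mm away along the tray.
- bearing: bystander: steel ball bearing ring, 34 mm in diameter, 11 mm high, lying between the two loose gears; origin at the centre of its underside.
- caliper: bystander: digital caliper lying flat, 150 mm long, 10 mm high; origin under its middle.
- driver: bystander: screwdriver with grey handle, 170 mm, lying near the robot.
- grease: bystander: white jar with black lid, 56 mm in diameter, 55 mm high.
- wafer_case: bystander: round grey wafer case 112 mm in diameter, 16 mm high.
- wrench: bystander: steel wrench 150 mm long, lying at the right.
- solvent: bystander: white bottle 66 mm in diameter, 170 mm high, at the left.
Mind the look-alikes: they are no part of the job. What is shaped like the gear20 but blue or purple is not meant.

How it is judged:
By the outcome, as a careful person would: the job done as asked, in the order asked, and still so for the second after the job is handed in, with the robot touching nothing.
It also fails if it takes over 64 s, if anything falls off the work surface, if the arm or the gripper's body presses on something with over 40 N, if the wrist force passes 120 N, or if a joint passes its speed limit or range.

## Robot

A 6-joint arm with a two-finger parallel gripper is mounted at the origin on the work surface. World frame = base frame: x ahead of the robot, y to its left, z up, the work surface at z = 0. Lengths are in m, angles in rad, forces in N, time in s.
With the tool pointing down it reaches from about 0.375 to 0.75 m from the base axis. Payload 9 kg.
Tool frame: the origin (TCP) lies at the very end of the fingers, on their centre line; the grasp point (between the pads) lies robot.grasp_offset behind it (robot.grasp_offset is the distance from the TCP to the grasp point, in m); x points along the fingers, y is the direction in which the jaws open and shut, and the axes are right-handed (so a half turn about x gives the same grasp; the last joint's range is limited). The gripper opens to 85 mm and grips with 20 to 120 N. Pads are 22 mm wide; open, the fingers measure 114 mm over their backs; the gripper's body (76 mm by 85 mm) begins 54 mm behind the grasp point. The pads swing forward as they close: fully open they stand 13 mm farther back than shut.
Start: joints at [-1.365, 0.104, 0.097, 1.564, 0, 1.353], TCP at [0.247, -0.547, 0.231] pointing down, gripper open.
Joint ranges: [-2.99, 2.99], [-0.84, 1.86], [-1.1, 1.16], [-1.84, 2.11], [-1.51, 1.56], [-3.14, 3.14]. Speed limits (rad/s): [2.22, 2.22, 2.57, 3.14, 3.14, 3.14].

## Interface

Orientations are given as a unit quaternion [w, x, y, z].
In Python, from rig import sensors, viewer, robot gives the robot as it stands. The module is installed in compiled form; this text tells all that it offers.
- The arm moves only by the tool jog_arm, never from a script. Its argument "motion" is a list of rows, each an object with "delta_rot": the turn, a rotation vector about the tool's x, y, z in rad, a list of three; "slide": the shift along the tool's x, y, z in m, a list of three; "gripper": the opening, from 0 (shut) to 1 (fully open). In form: [{"delta_rot": [ax, ay, az], "slide": [x, y, z], "gripper": gripper}, ...]. A call has 1 to 8 rows; each row is the pose to reach, as a shift and turn from the pose commanded when the call began, along the tool's axes at that moment; what a row does not reach only later rows make up. A row lasts 1/8 s, in which the tool goes at most 62.5 mm and 10.7 degrees, less where a joint would pass 70% of its speed; a pose out of reach is approached as far as the arm can. A call with a gripper value outside its range is refused whole. The fingers move at their own pace and stop on an object; the grip force is fixed at half the most. Time passes only in rows, so rows that repeat a pose let the fingers close. It gives the time, the measured TCP pose, the force and the opening at its end, in the units of the state.
- sensors.state(): the state, without advancing time (a new reading comes with each control period).
- viewer.capture(name): name is "scene" or "top" or "wrist"; returns a dict with "color" (420x560x3 uint8, blue, green, red), "camera_matrix" (3x3 intrinsics, pixels), "dist" ([k1, k2, p1, p2, k3] as OpenCV has them; the pictures are not rectified), "R" (3x3) and "t" (3): a world point X has camera coordinates R X + t. Camera axes: x right, y down, z forward; pixel columns grow to the right and rows downward; lengths in m; the calibration is good to about 2 mm. A picture is of the moment at which its call begins. There is no depth.
- robot.job_done(): hands the job in, once; it reports no verdict.
The state is a dict: "time_s": time; "joint_pos": joint angles; "joint_vel": joint speeds; "effort": joint torques, N m; "tcp_pos": TCP position; "tool_rot": TCP orientation; "contact_force": force on the tool from outside, world axes, zero at the start; "ft_torque": the same for the moment, N m; "width": finger opening in m.
Only numpy, scipy, OpenCV 4.12 (cv2) and the standard library are available. Lean on these libraries where they do the work, as an engineer would, in place of code of your own. Each camera call takes 0.05 s, during which the arm holds its last target.

## Working session

There is one attempt and no reset: what is moved stays moved. The work goes in short steps, Python scripts to look and compute and a tool call to move; the robot and the scene stay as the last step left them, time stands still between calls to the robot, and variables do not carry over. Pictures are saved under pics/ and viewed, and the job is handed in when it is done.

Besides the shell and the picture viewer there is one more tool, called after "Request:" in YAML: its name, and indented under it one key for each argument. jog_arm: Moves the arm, as the interface text tells. Its arguments: {"type":"object","properties":{"motion":{"type":"array","items":{"type":"object","properties":{"delta_rot":{"type":"array","items":{"type":"number"}},"slide":{"type":"array","items":{"type":"number"}},"gripper":{"type":"number"}}}}},"required":["motion"]}

```bash
mkdir -p pics
python3 - <<'E'
from rig import sensors, viewer, robot
import cv2,numpy as np
s=sensors.state()
for k,v in s.items(): print(k,np.round(v,4))
print(robot.grasp_offset)
for n in ["scene","top","wrist"]:
    c=viewer.capture(n); cv2.imwrite(f"pics/{n}0.png",c["color"])
    print(n,np.round(c["camera_matrix"],1).tolist(),c["dist"],np.round(c["R"],3).tolist(),np.round(c["t"],3))
    np.savez(f"{n}0.npz",**c)
E
```

```text
time_s 0.0
joint_pos [-1.3647  0.1047  0.0965  1.5639 -0.      1.3531]
joint_vel [-0.0008 -0.0007  0.0009 -0.002  -0.0007  0.0007]
effort [-0.00000e+00 -5.56932e+01  5.03642e+01  1.73000e-02 -3.00000e-04
  0.00000e+00]
tcp_pos [ 0.2467 -0.5466  0.2305]
tool_rot [-0.1483 -0.6913 -0.1492  0.6913]
contact_force [-0.1143 -0.4896  0.1562]
ft_torque [ 0.0229 -0.0613 -0.0014]
width 0.0859
0.0187
scene [[418.6, 0.0, 281.9], [0.0, 418.6, 214.4], [0.0, 0.0, 1.0]] [-0.03576224  0.          0.          0.          0.        ] [[-0.616, 0.788, 0.02], [0.509, 0.417, -0.753], [-0.601, -0.454, -0.658]] [ 0.315 -0.199  1.59 ]
top [[507.4, 0.0, 286.0], [0.0, 507.4, 203.9], [0.0, 0.0, 1.0]] [-0.053155  0.        0.        0.        0.      ] [[-0.027, -1.0, -0.008], [-0.998, 0.027, -0.048], [0.048, 0.007, -0.999]] [0.002 0.466 1.562]
wrist [[352.0, 0.0, 284.2], [0.0, 352.0, 211.9], [0.0, 0.0, 1.0]] [0.02927167 0.         0.         0.         0.        ] [[0.411, -0.912, -0.0], [-0.866, -0.39, 0.314], [-0.286, -0.129, -0.949]] [-0.6   -0.041  0.381]
```

View pics/scene0.png

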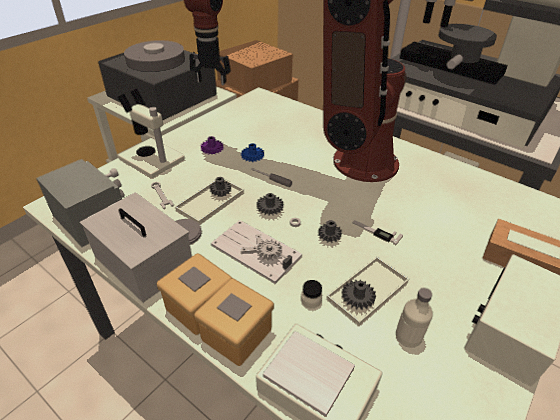

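View pics/top0.png

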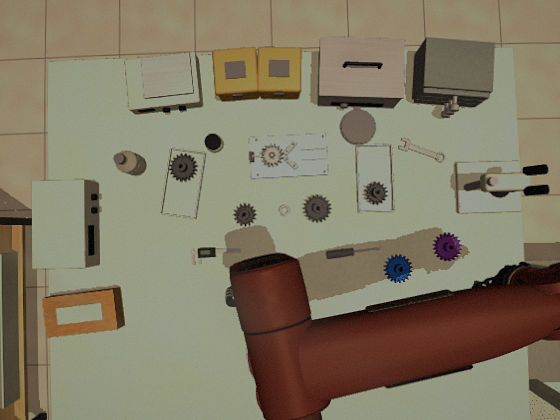

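View pics/wrist0.png

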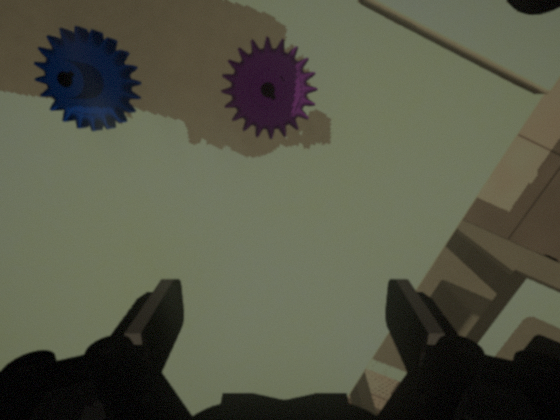

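The top view shows the smaller loose gear at (245,214), the larger at (316,208), gauge at (289,156), left tray (184,182) with a big gear, right tray (376,180) with a small one. Zooming in.

```bash
cat > h.py <<'E'
import cv2,numpy as np
def ray(c,px,z):
    p=cv2.undistortPoints(np.array(px,float).reshape(-1,1,2),c["camera_matrix"],c["dist"]).reshape(-1,2)
    d=np.c_[p,np.ones(len(p))]@c["R"]; o=-c["R"].T@c["t"]
    z=np.broadcast_to(z,(len(p),))
    return o+d*((z-o[2])/d[:,2])[:,None]
def proj(c,X):
    r,_=cv2.Rodrigues(np.array(c["R"])); 
    return cv2.projectPoints(np.array(X,float).reshape(-1,1,3),r,np.array(c["t"],float),c["camera_matrix"],c["dist"])[0].reshape(-1,2)
E
python3 - <<'E'
import cv2,numpy as np
c=np.load("top0.npz"); im=c["color"]
def crop(n,x0,x1,y0,y1,s): cv2.imwrite(f"pics/{n}.png",cv2.resize(im[y0:y1,x0:x1],None,fx=s,fy=s,interpolation=cv2.INTER_CUBIC))
crop("tA",155,335,125,235,4.4)
crop("tB",240,400,130,230,5)
E
```

```text
(no output)
```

View pics/tA.png

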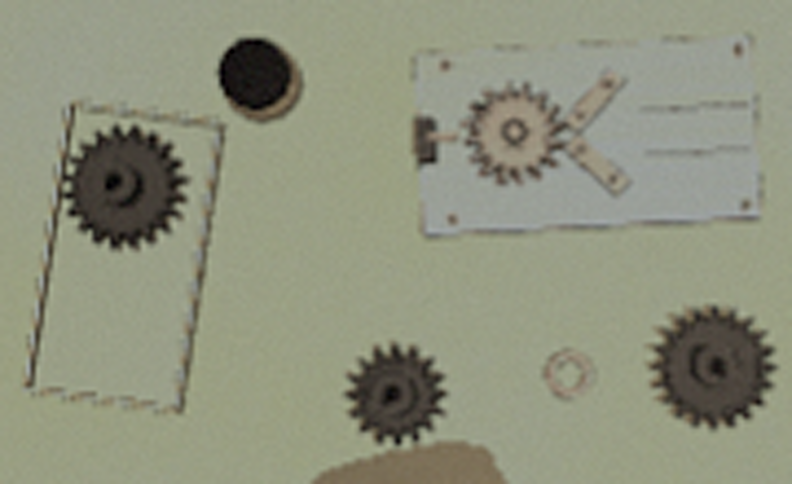

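View pics/tB.png

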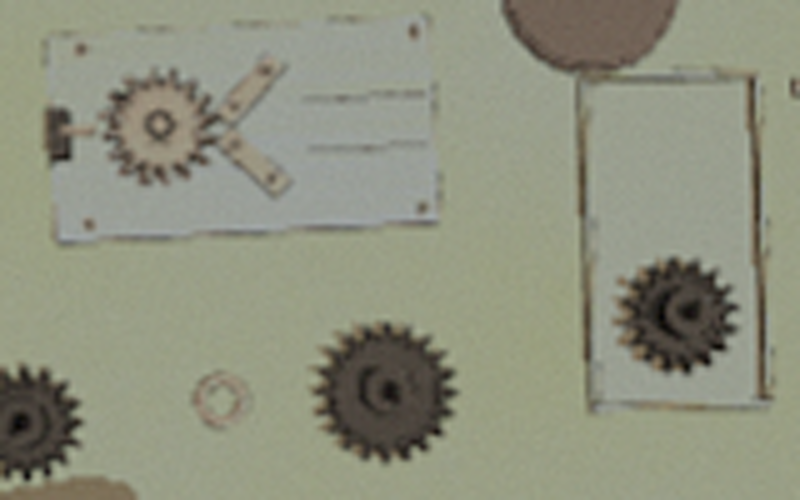

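```bash
cat > m.py <<'E'
import cv2,numpy as np
from h import *
c=np.load("top0.npz"); im=c["color"]; S=4
g=cv2.resize(cv2.GaussianBlur(im,(0,0),0.6),None,fx=S,fy=S,interpolation=cv2.INTER_CUBIC).max(2)
def gear(name,cx,cy,r,ro,z,n,thr=95):
    m=((g<thr)*255).astype(np.uint8)
    k=np.zeros_like(m); cv2.circle(k,(int(cx*S),int(cy*S)),int(r*S),255,-1); m&=k
    cs,_=cv2.findContours(m,cv2.RETR_EXTERNAL,cv2.CHAIN_APPROX_NONE)
    q=max(cs,key=cv2.contourArea).reshape(-1,2); px=(q+.5)/S-.5
    P=ray(c,px,z)[:,:2]
    # circle fit to outer points (iterated)
    ctr=np.array(cv2.minEnclosingCircle(P.astype(np.float32))[0])
    d=P-ctr; a=np.arctan2(d[:,1],d[:,0]); rr=np.hypot(*d.T)
    out=[]
    for nn in (16,20):
        bins=np.linspace(-np.pi,np.pi,361); idx=np.digitize(a,bins)
        pr=np.array([rr[idx==i].max() if (idx==i).any() else np.nan for i in range(1,361)]); pr=np.nan_to_num(pr,nan=np.nanmean(pr)); b=(bins[:-1]+bins[1:])/2
        f=np.sum((pr-pr.mean())*np.exp(1j*nn*b))/360; out.append((nn,round(abs(f)*2000,2),round(np.degrees(np.angle(f))/nn,2)))
    print(name,"ctr",np.round(ctr,4),"R",round(float(rr.max()),4),out)
    return ctr
if __name__=="__main__":
    gear("L16",245,214,14,.036,.032,16)
    gear("L20",316.5,208,17,.044,.032,20)
    gear("S20",183,167,16,.044,.036,20)
    gear("S16",375,193,15,.036,.036,16)
    def ca(p): return (np.array(p,float)+.5)/4.4-.5+[155,125]
    def cb(p): return (np.array(p,float)+.5)/5-.5+[240,130]
    F=ray(c,ca([(414,52),(750,35),(760,216),(426,235)]),.012)[:,:2]
    print("fixture",F.round(4).tolist(),F.mean(0)); e=(F[0]+F[3]-F[1]-F[2])/2; print("xax",np.degrees(np.arctan2(e[1],e[0])),np.hypot(*e),np.linalg.norm((F[0]+F[1]-F[2]-F[3])/2))
    print("master nut",ray(c,ca([(514,132)]),.047))
    T=ray(c,ca([(71,103),(225,126),(182,412),(26,388)]),.018)[:,:2]
    print("tray20",T.round(4).tolist(),T.mean(0)); e=(T[0]+T[1]-T[2]-T[3])/2; print(np.degrees(np.arctan2(e[1],e[0])),np.hypot(*e),np.linalg.norm((T[0]+T[3]-T[2]-T[1])/2))
    T=ray(c,cb([(576,76),(756,71),(769,403),(590,410)]),.018)[:,:2]
    print("tray16",T.round(4).tolist(),T.mean(0)); e=(T[2]+T[3]-T[1]-T[0])/2; print(np.degrees(np.arctan2(e[1],e[0])),np.hypot(*e),np.linalg.norm((T[0]+T[3]-T[2]-T[1])/2))
E
python3 m.py
```

```text
L16 ctr [0.4358 0.1164] R 0.0344 [(16, np.float64(1.69), np.float64(-0.33)), (20, np.float64(0.07), np.float64(3.98))]
L20 ctr [ 0.4488 -0.1048] R 0.0418 [(16, np.float64(0.13), np.float64(-3.99)), (20, np.float64(1.78), np.float64(-2.56))]
S20 ctr [0.5863 0.305 ] R 0.045 [(16, np.float64(0.59), np.float64(6.37)), (20, np.float64(1.43), np.float64(6.15))]
S16 ctr [ 0.4908 -0.2846] R 0.0351 [(16, np.float64(1.45), np.float64(6.27)), (20, np.float64(0.03), np.float64(-3.34))]
fixture [[0.6794, 0.0999], [0.6847, -0.1388], [0.5556, -0.1418], [0.5487, 0.0944]] [ 0.61709899 -0.02158882]
xax 91.48490399411507 0.23752978424881357 0.12997259250780563
master nut [[0.61501035 0.02916798 0.047     ]]
tray20 [[0.6492, 0.3438], [0.6295, 0.2344], [0.4281, 0.2686], [0.448, 0.3787]] [0.53870877 0.30637332]
-9.738427829880651 0.2042358021605127 0.11154353529462639
tray16 [[0.6428, -0.2295], [0.643, -0.3416], [0.4364, -0.3418], [0.4351, -0.231]] [ 0.53933845 -0.28597908]
-179.75550012647173 0.20710499998390447 0.11144869238503828
```

```bash
cat >> h.py <<'E'
from scipy.spatial.transform import Rotation as Ro
def Rt(s): q=s["tool_rot"]; return Ro.from_quat([q[1],q[2],q[3],q[0]]).as_matrix()
def rep(s):
    R=Rt(s); print("t",round(s["time_s"],2),"tcp",np.round(s["tcp_pos"],4),"x",R[:,0].round(3),"yang",round(np.degrees(np.arctan2(R[1,1],R[0,1])),2),"q",np.round(s["joint_pos"],3),"F",np.round(s["contact_force"],1),"M",np.round(s["ft_torque"],2),"w",round(s["width"],4))
def slide(s,target): return np.round(Rt(s).T@(np.array(target)-s["tcp_pos"]),4)
E
python3 - <<'E'
from rig import sensors; from h import *
s=sensors.state(); rep(s); print(slide(s,[.42,.116,.17])); print(Rt(s).round(3))
c=np.load("wrist0.npz"); print("cam pos",-c["R"].T@c["t"], "in tool", Rt(s).T@(-c["R"].T@c["t"]-s["tcp_pos"]), (Rt(s).T@c["R"].T).round(3))
E
```

```text
t 0.15 tcp [ 0.2467 -0.5467  0.2307] x [-0.     0.001 -1.   ] yang -65.72 q [-1.365  0.105  0.097  1.564 -0.     1.353] F [ 0.2 -0.2 -0.1] M [-0.04  0.02 -0.01] w 0.0854
[ 0.0613 -0.5327 -0.4305]
[[-0.     0.411 -0.912]
 [ 0.001 -0.912 -0.411]
 [-1.    -0.001 -0.   ]]
cam pos [ 0.3199189  -0.51442745  0.37415598] in tool [-0.14343607  0.00057242 -0.08004295] [[-0.001 -0.314  0.949]
 [ 1.    -0.001  0.   ]
 [ 0.001  0.949  0.314]]
```

Request:
jog_arm:
  motion:
    - {"slide": [0, -0.055, -0.04], "delta_rot": [-0.15, 0, 0], "gripper": 1}
    - {"slide": [0.005, -0.11, -0.08], "delta_rot": [-0.3, 0, 0], "gripper": 1}
    - {"slide": [0.01, -0.15, -0.12], "delta_rot": [-0.45, 0, 0], "gripper": 1}
    - {"slide": [0.02, -0.19, -0.16], "delta_rot": [-0.6, 0, 0], "gripper": 1}
    - {"slide": [0.02, -0.23, -0.2], "delta_rot": [-0.75, 0, 0], "gripper": 1}
    - {"slide": [0.03, -0.27, -0.24], "delta_rot": [-0.9, 0, 0], "gripper": 1}
    - {"slide": [0.04, -0.32, -0.28], "delta_rot": [-1.05, 0, 0], "gripper": 1}
    - {"slide": [0.05, -0.37, -0.32], "delta_rot": [-1.2, 0, 0], "gripper": 1}

```text
time_s: 1.15
tcp_pos: [0.3853, -0.0807, 0.1817]
tool_rot: [0.514, 0.486, 0.514, -0.485]
contact_force: [1.9, -0.3, 0.0]
width: 0.0854
```

Run:
```python
from rig import sensors; from h import *
s=sensors.state(); rep(s); print(slide(s,[.436,.116,.17]))
```

```text
t 1.15 tcp [ 0.3853 -0.0807  0.1817] x [ 0.001 -0.    -1.   ] yang 3.28 q [-0.542 -0.561 -0.568  1.564 -0.     0.972] F [ 1.9 -0.3  0. ] M [ 0.   -0.05  0.01] w 0.0854
[ 0.0116  0.0619 -0.1935]
```

Request:
jog_arm:
  motion:
    - {"slide": [0.003, 0.016, -0.05], "gripper": 1}
    - {"slide": [0.006, 0.032, -0.1], "gripper": 1}
    - {"slide": [0.009, 0.048, -0.15], "gripper": 1}
    - {"slide": [0.0116, 0.062, -0.1935], "gripper": 1}
    - {"slide": [0.0116, 0.062, -0.1935], "gripper": 1}

```text
schema error: expected keys delta_rot, slide, gripper
```

```bash
cat > cap.py <<'E'
import sys; from rig import sensors,viewer; from h import *
def cap(cam,name):
    c=viewer.capture(cam); cv2.imwrite(f"pics/{name}.png",c["color"]); np.savez(f"{name}.npz",**c); return c
if __name__=="__main__":
    rep(sensors.state()); cap(sys.argv[1],sys.argv[2])
E
python3 cap.py wrist w1
```

```text
t 1.15 tcp [ 0.3853 -0.0807  0.1817] x [ 0.001 -0.    -1.   ] yang 3.28 q [-0.542 -0.561 -0.568  1.564 -0.     0.972] F [ 1.9 -0.3  0. ] M [ 0.   -0.05  0.01] w 0.0854
```

View pics/w1.png

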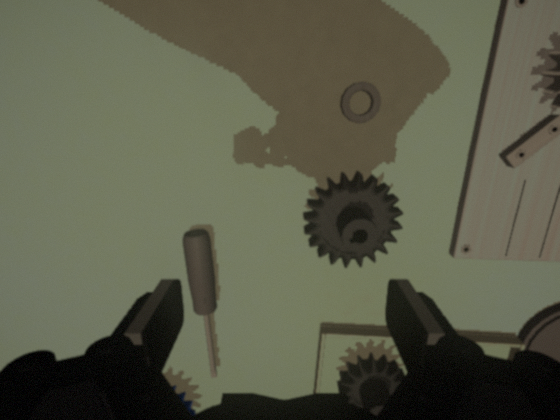

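The picture (before the refused move) shows gear20 at (352,218) with bearing at (360,102). delta_rot is required in each row; resend.

Request:
jog_arm:
  motion:
    - {"slide": [0.003, 0.016, -0.05], "delta_rot": [0, 0, 0], "gripper": 1}
    - {"slide": [0.006, 0.032, -0.1], "delta_rot": [0, 0, 0], "gripper": 1}
    - {"slide": [0.009, 0.048, -0.15], "delta_rot": [0, 0, 0], "gripper": 1}
    - {"slide": [0.0116, 0.062, -0.1935], "delta_rot": [0, 0, 0], "gripper": 1}
    - {"slide": [0.0116, 0.062, -0.1935], "delta_rot": [0, 0, 0], "gripper": 1}

```text
time_s: 1.82
tcp_pos: [0.4365, 0.1164, 0.1698]
tool_rot: [0.514, 0.485, 0.514, -0.486]
contact_force: [-0.2, -0.0, -0.3]
width: 0.0856
```

```bash
python3 cap.py wrist w2
python3 - <<'E'
from h import *
c=np.load("w1.npz")
print("g20",ray(c,[(352,218)],.032))
c=np.load("w2.npz")
for X in ([.436,.1164,.032],): print(proj(c,X))
E
```

```text
t 1.82 tcp [0.4365 0.1164 0.1698] x [-0.001  0.    -1.   ] yang 3.28 q [-0.03  -0.361 -0.443  1.49   0.     1.483] F [-0.2 -0.  -0.3] M [-0.08 -0.02  0.01] w 0.0856
g20 [[ 0.44609942 -0.10045065  0.032     ]]
[[284.14957049 196.57535847]]
```

View pics/w2.png

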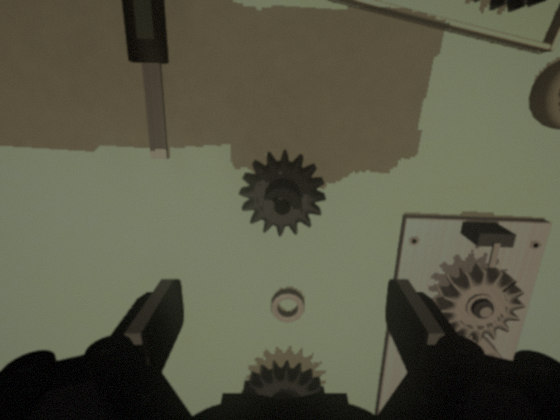

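```bash
cat > wg.py <<'E'
from h import *
def gear(c,cx,cy,r,z,n,thr,S=3,save=None,inv=False):
    g=cv2.resize(c["color"],None,fx=S,fy=S,interpolation=cv2.INTER_CUBIC).max(2)
    m=((g>thr) if inv else (g<thr)).astype(np.uint8)*255
    k=np.zeros_like(m); cv2.circle(k,(int(cx*S),int(cy*S)),int(r*S),255,-1); m&=k
    if save: cv2.imwrite(save,m[max(0,int((cy-r)*S)):int((cy+r)*S),max(0,int((cx-r)*S)):int((cx+r)*S)])
    cs,_=cv2.findContours(m,cv2.RETR_EXTERNAL,cv2.CHAIN_APPROX_NONE)
    q=max(cs,key=cv2.contourArea).reshape(-1,2)
    P=ray(c,(q+.5)/S-.5,z)[:,:2]
    ctr=np.array(cv2.minEnclosingCircle(P.astype(np.float32))[0])
    for _ in range(4):
        d=P-ctr; a=np.arctan2(d[:,1],d[:,0]); rr=np.hypot(*d.T)
        b=np.linspace(-np.pi,np.pi,361); i=np.digitize(a,b)-1
        pr=np.array([rr[i==j].max() if (i==j).any() else np.nan for j in range(360)]); pr=np.nan_to_num(pr,nan=np.nanmean(pr)); b=(b[:-1]+b[1:])/2
        # first harmonic of profile -> centre offset
        off=2*np.array([np.mean(pr*np.cos(b)),np.mean(pr*np.sin(b))]); ctr=ctr+off
    f=np.mean((pr-pr.mean())*np.exp(1j*n*b))
    print("ctr",ctr.round(4),"Rmax",rr.max().round(4),"Rmin",pr.min().round(4),"amp",round(abs(f)*2000,2),"tooth deg",round(np.degrees(np.angle(f))/n,2))
    return ctr
E
python3 - <<'E'
from wg import *
c=np.load("w2.npz")
g=c["color"].max(2); print(g[193,240:330:6],g[193,100:200:20])
gear(c,283,193,48,.032,16,60,save="pics/m2.png")
gear(c,283,193,48,.032,16,70)
E
```

```text
[60 56 61 62 52 39 40 39 39 41 35 46 37 29 95] [126 125 124 128 128]
ctr [0.4345 0.1194] Rmax 0.0367 Rmin 0.0268 amp 3.72 tooth deg -0.49
ctr [0.4344 0.1193] Rmax 0.0372 Rmin 0.0274 amp 3.79 tooth deg -0.43
```

View pics/m2.png

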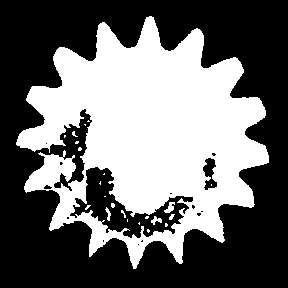

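Run:
```python
from rig import sensors; from h import *
s=sensors.state(); print(slide(s,[.435,.118,.039]))
```

```text
[ 0.1309 -0.0011 -0.0031]
```

Request:
jog_arm:
  motion:
    - {"slide": [0.055, -0.001, -0.002], "delta_rot": [0, 0, 0], "gripper": 1}
    - {"slide": [0.1, -0.001, -0.002], "delta_rot": [0, 0, 0], "gripper": 0.7}
    - {"slide": [0.131, -0.001, -0.002], "delta_rot": [0, 0, 0], "gripper": 0.5}
    - {"slide": [0.131, -0.001, -0.002], "delta_rot": [0, 0, 0], "gripper": 0}
    - {"slide": [0.131, -0.001, -0.002], "delta_rot": [0, 0, 0], "gripper": 0}
    - {"slide": [0.131, -0.001, -0.002], "delta_rot": [0, 0, 0], "gripper": 0}
    - {"slide": [0.131, -0.001, -0.002], "delta_rot": [0, 0, 0], "gripper": 0}

```text
time_s: 2.75
tcp_pos: [0.4364, 0.1158, 0.0403]
tool_rot: [0.513, 0.487, 0.513, -0.486]
contact_force: [0.1, 0.1, -2.7]
width: 0.0284
```

```bash
python3 cap.py wrist w3
python3 - <<'E'
from wg import *
c=np.load("w3.npz")
E
```

```text
t 2.75 tcp [0.4364 0.1158 0.0403] x [ 0.001 -0.    -1.   ] yang 3.03 q [-0.032 -0.313 -0.642  1.241 -0.     1.486] F [ 0.1  0.1 -2.7] M [-0.02  0.   -0.03] w 0.0284
```

View pics/w3.png

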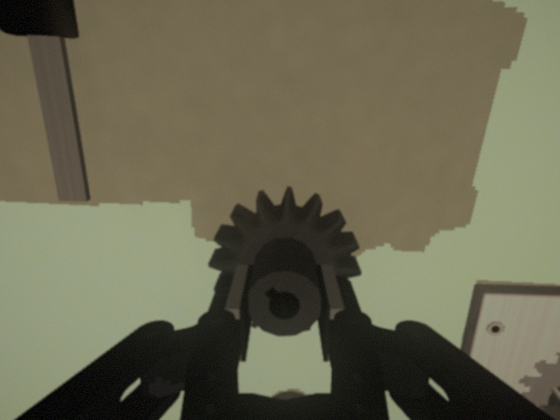

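Run:
```python
from wg import *
c=np.load("w3.npz")
print(ray(c,[(285,303)],.062), proj(c,[.4364,.1158,.062]))
im=c["color"][180:400,190:380]; cv2.imwrite("pics/w3c.png",np.clip(cv2.resize(im,None,fx=3,fy=3).astype(int)*2,0,255))
# teeth at front
```

```text
[[0.43615979 0.11708078 0.062     ]] [[285.43050237 305.8165034 ]][ WARN:0@0.514] global loadsave.cpp:1063 imwrite_ Unsupported depth image for selected encoder is fallbacked to CV_8U.
```

View pics/w3c.png

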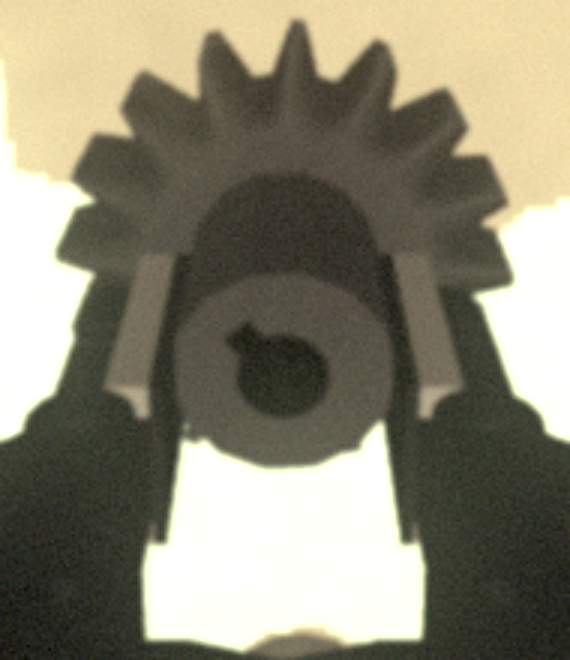

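Request:
jog_arm:
  motion:
    - {"slide": [-0.05, 0, 0], "delta_rot": [0, 0, 0], "gripper": 0}
    - {"slide": [-0.09, 0.02, 0.025], "delta_rot": [0, 0, 0], "gripper": 0}
    - {"slide": [-0.09, 0.057, 0.074], "delta_rot": [0, 0, 0], "gripper": 0}
    - {"slide": [-0.09, 0.095, 0.124], "delta_rot": [0, 0, 0], "gripper": 0}
    - {"slide": [-0.09, 0.133, 0.174], "delta_rot": [0, 0, 0], "gripper": 0}
    - {"slide": [-0.075, 0.171, 0.223], "delta_rot": [0, 0, 0], "gripper": 0}
    - {"slide": [-0.035, 0.171, 0.223], "delta_rot": [0, 0, 0], "gripper": 0}
    - {"slide": [-0.035, 0.171, 0.223], "delta_rot": [0, 0, 0], "gripper": 0}

```text
time_s: 3.8
tcp_pos: [0.6157, -0.0971, 0.0706]
tool_rot: [0.511, 0.486, 0.515, -0.488]
contact_force: [-1.2, 0.9, -2.4]
width: 0.0281
```

```bash
python3 cap.py wrist w4; python3 cap.py scene s4
```

```text
t 3.8 tcp [ 0.6157 -0.0971  0.0706] x [-0.007  0.003 -1.   ] yang 3.0 q [-0.366  0.216 -0.072  1.29   0.     1.153] F [-1.2  0.9 -2.4] M [-0.01  0.06  0.01] w 0.0281
t 3.85 tcp [ 0.6169 -0.097   0.0733] x [-0.003  0.001 -1.   ] yang 3.04 q [-0.365  0.213 -0.071  1.291  0.     1.153] F [ 0.8  1.  -2.3] M [ 0.01 -0.03 -0.05] w 0.028
```

View pics/w4.png

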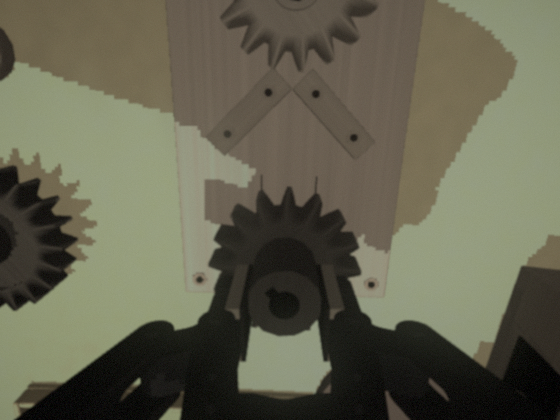

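```bash
python3 cap.py wrist w5
python3 - <<'E'
import cv2,numpy as np
c=np.load("w5.npz"); im=c["color"].astype(np.float32)
def cr(n,x0,x1,y0,y1,s,g): cv2.imwrite(f"pics/{n}.png",np.clip(cv2.resize(im[y0:y1,x0:x1],None,fx=s,fy=s,interpolation=cv2.INTER_CUBIC)*g,0,255).astype(np.uint8))
cr("w5a",160,430,0,200,2.95,1.7); cr("w5b",180,400,140,350,2.8,2.2)
E
```

```text
t 3.9 tcp [ 0.618  -0.0971  0.0752] x [-0.  0. -1.] yang 3.07 q [-0.365  0.211 -0.069  1.291 -0.     1.153] F [ 0.   1.  -2.2] M [ 0.01  0.03 -0.01] w 0.028
```

View pics/w5a.png

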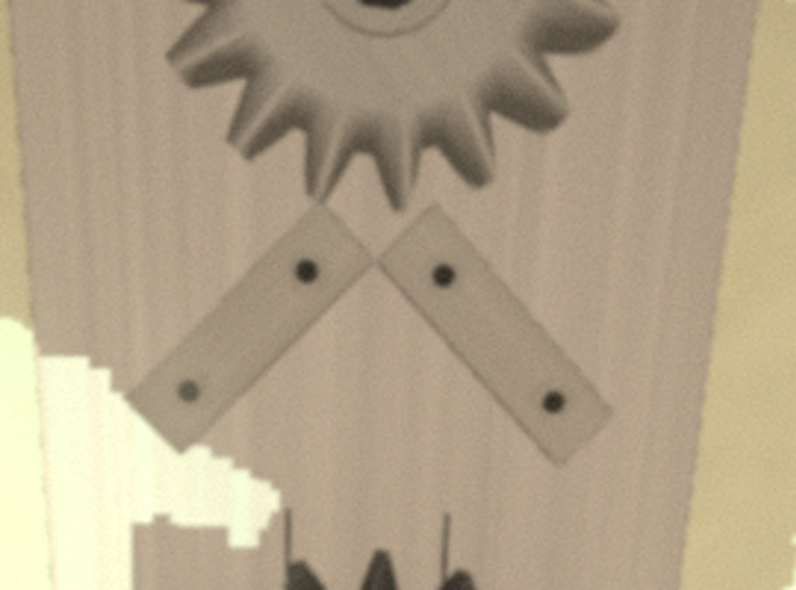

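View pics/w5b.png

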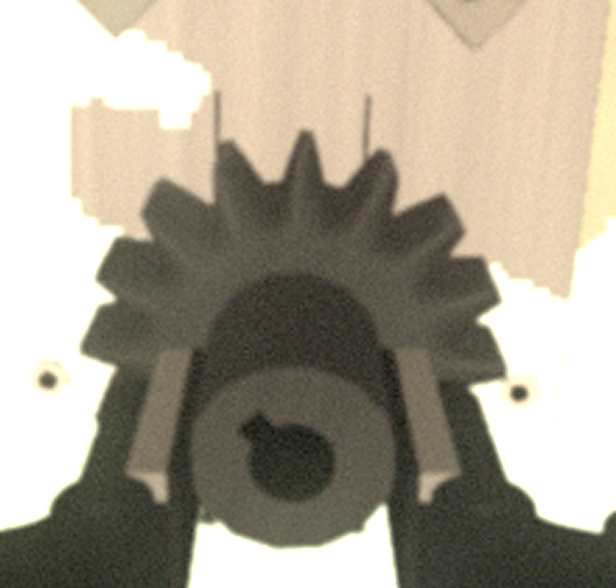

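Run:
```python
from h import *
c=np.load("w5.npz")
A=lambda p:(np.array(p,float)+.5)/2.95-.5+[160,0]
B=lambda p:(np.array(p,float)+.5)/2.8-.5+[180,140]
ang=lambda v:np.degrees(np.arctan2(v[1],v[0]))
ap=ray(c,A([(376,262)]),.024)[0]; L=ray(c,A([(182,452)]),.024)[0]; R=ray(c,A([(560,465)]),.024)[0]
aL,aR=ang(L-ap),ang(R-ap); print("apex",ap,"arms",aL,aR,"axis",(aL+aR)/2+180)
# plate edges z=.012
e1=ray(c,A([(10,60),(55,589)]),.012); e2=ray(c,A([(757,60),(683,589)]),.012); print("plate edges",ang(e1[0]-e1[1]),ang(e2[0]-e2[1]),(e1.mean(0)+e2.mean(0))/2)
lines=ray(c,A([(287,510),(446,515)]),.012); print("lines",lines)
d=np.deg2rad((ang(e1[0]-e1[1])+ang(e2[0]-e2[1]))/2); ax=np.array([np.cos(d),np.sin(d)])
home=ap[:2]-ax*.0212; ma=home+.0645*ax; print("home",home,"master",ma, "axis",np.degrees(d))
hub=ray(c,B([(293.5,457)]),.0969)[0]; tip=ray(c,B([(306,131)]),.0669)[0]; print("hub",hub,"tooth tip",tip,ang(tip-hub),np.hypot(*(tip-hub)[:2]))
for p in [(398,210),(318,203),(242,157),(485,185),(553,130),(185,83)]:
    q=ray(c,A([p]),.028)[0]; print(p,"ang",round(ang(q[:2]-ma),1),"r",round(np.hypot(*(q[:2]-ma)),4))
```

```text
apex [ 0.61471753 -0.01418977  0.024     ] arms -134.23018433359925 -42.955563786411865 axis 91.40712593999444
plate edges 92.01205309478843 91.12709040940432 [ 0.61558616 -0.02935833  0.012     ]
lines [[ 0.59946338 -0.06200983  0.012     ]
 [ 0.63164579 -0.06133311  0.012     ]]
home [ 0.61529822 -0.03538182] master [0.61353151 0.02909398] axis 91.56957175209638
hub [ 0.61762065 -0.09581999  0.0969    ] tooth tip [ 0.61749666 -0.0556612   0.0669    ] 90.17690489625006 0.040158979775988424
(398, 210) ang -82.8 r 0.0352
(318, 203) ang -104.9 r 0.0357
(242, 157) ang -128.2 r 0.0358
(485, 185) ang -58.1 r 0.0356
(553, 130) ang -36.0 r 0.0363
(185, 83) ang -150.8 r 0.0362
```

Request:
jog_arm:
  motion:
    - {"slide": [0.015, -0.0005, 0], "delta_rot": [-0.12, 0, 0], "gripper": 0}
    - {"slide": [0.0228, -0.0005, 0], "delta_rot": [-0.12, 0, 0], "gripper": 0}
    - {"slide": [0.0228, -0.0005, 0], "delta_rot": [-0.12, 0, 0], "gripper": 0}
    - {"slide": [0.0228, -0.0005, 0], "delta_rot": [-0.12, 0, 0], "gripper": 0}

```text
time_s: 4.45
tcp_pos: [0.6182, -0.0977, 0.0526]
tool_rot: [0.541, 0.455, 0.541, -0.455]
contact_force: [-0.4, -0.1, -3.3]
width: 0.028
```

Run:
```python
from rig import sensors; from h import *
s=sensors.state(); rep(s); t=np.array(s["tcp_pos"]); ax=np.array([np.cos(np.deg2rad(91.57)),np.sin(np.deg2rad(91.57)),0])
for d in (.03,.052,.060,.062): print(d,slide(s,t+d*ax))
```

```text
t 4.45 tcp [ 0.6182 -0.0977  0.0526] x [ 0.001 -0.001 -1.   ] yang 9.85 q [-0.365  0.224 -0.096  1.249 -0.     1.034] F [-0.4 -0.1 -3.3] M [ 0.02 -0.01  0.02] w 0.028
0.03 [-0.      0.0043 -0.0297]
0.052 [-0.      0.0075 -0.0515]
0.06 [-0.      0.0086 -0.0594]
0.062 [-0.      0.0089 -0.0614]
```

Request:
jog_arm:
  motion:
    - {"slide": [0.0007, 0, 0], "delta_rot": [0, 0, 0], "gripper": 0}
    - {"slide": [0.0014, 0, 0], "delta_rot": [0, 0, 0], "gripper": 0}

```text
time_s: 4.7
tcp_pos: [0.618, -0.0978, 0.0505]
tool_rot: [0.541, 0.455, 0.541, -0.455]
contact_force: [0.3, 0.2, -2.6]
width: 0.0282
```

```bash
python3 cap.py wrist w6
```

```text
t 4.7 tcp [ 0.618  -0.0978  0.0505] x [ 0. -0. -1.] yang 9.89 q [-0.366  0.226 -0.098  1.246 -0.     1.033] F [ 0.3  0.2 -2.6] M [-0.03  0.01 -0.  ] w 0.0282
```

View pics/w6.png

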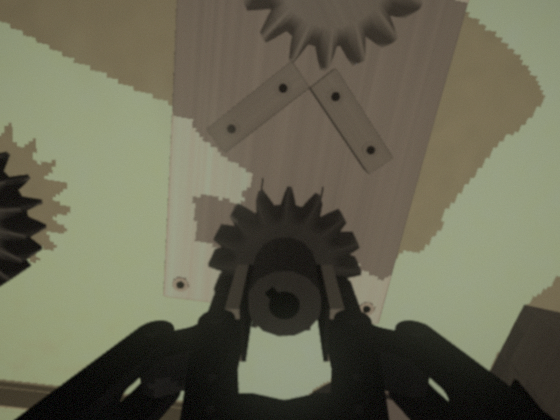

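Request:
jog_arm:
  motion:
    - {"slide": [0.0007, 0, 0], "delta_rot": [0, 0, 0], "gripper": 0}
    - {"slide": [0.0007, 0, 0], "delta_rot": [0, 0, 0], "gripper": 0}

```text
time_s: 5.0
tcp_pos: [0.6181, -0.0979, 0.0503]
tool_rot: [0.542, 0.455, 0.541, -0.455]
contact_force: [-3.0, 0.4, 5.2]
width: 0.028
```

Run:
```python
from rig import sensors; from h import *
s=sensors.state(); rep(s)
```

```text
t 5.0 tcp [ 0.6181 -0.0979  0.0503] x [ 0.001 -0.    -1.   ] yang 9.91 q [-0.366  0.226 -0.098  1.245 -0.     1.032] F [-3.   0.4  5.2] M [ 0.07  0.58 -0.  ] w 0.028
```

Request:
jog_arm:
  motion:
    - {"slide": [-0.0003, 0.002, -0.014], "delta_rot": [0, 0, 0], "gripper": 0}
    - {"slide": [-0.0003, 0.0043, -0.0297], "delta_rot": [0, 0, 0], "gripper": 0}
    - {"slide": [-0.0003, 0.0065, -0.0446], "delta_rot": [0, 0, 0], "gripper": 0}
    - {"slide": [-0.0003, 0.0073, -0.0505], "delta_rot": [0, 0, 0], "gripper": 0}
    - {"slide": [-0.0003, 0.0073, -0.0505], "delta_rot": [0, 0, 0], "gripper": 0}

```text
time_s: 5.62
tcp_pos: [0.6167, -0.0453, 0.0502]
tool_rot: [0.542, 0.455, 0.541, -0.454]
contact_force: [0.3, 0.1, 5.9]
width: 0.0282
```

```bash
python3 cap.py wrist w7;  python3 - <<'E'
import cv2,numpy as np
c=np.load("w7.npz"); im=c["color"].astype(np.float32)
cv2.imwrite("pics/w7a.png",np.clip(cv2.resize(im[40:360,130:430],None,fx=1.85,fy=1.85,interpolation=cv2.INTER_CUBIC)*2,0,255).astype(np.uint8))
E
```

```text
t 5.62 tcp [ 0.6167 -0.0453  0.0502] x [ 0.001  0.    -1.   ] yang 9.99 q [-2.850e-01  2.040e-01 -1.240e-01  1.242e+00  1.000e-03  1.112e+00] F [0.3 0.1 5.9] M [-0.09 -0.07  0.04] w 0.0282
```

View pics/w7a.png

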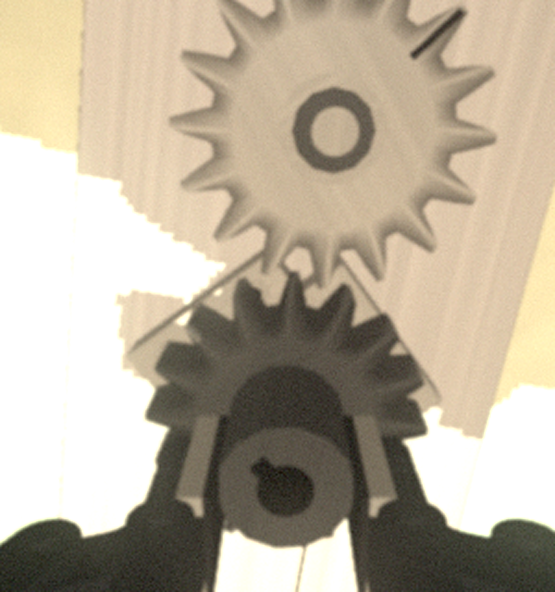

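Teeth line up with a master gap (gear tooth tip at crop (292,275)); master's mark at crop (438,33). Slide on home.

Request:
jog_arm:
  motion:
    - {"slide": [0, 0.0006, -0.004], "delta_rot": [0, 0, 0], "gripper": 0}
    - {"slide": [0, 0.001, -0.007], "delta_rot": [0, 0, 0], "gripper": 0}
    - {"slide": [0, 0.0012, -0.0085], "delta_rot": [0, 0, 0], "gripper": 0}
    - {"slide": [0, 0.0012, -0.0085], "delta_rot": [0, 0, 0], "gripper": 0}

```text
time_s: 6.18
tcp_pos: [0.6164, -0.0378, 0.0503]
tool_rot: [0.542, 0.455, 0.541, -0.455]
contact_force: [0.4, -4.5, 5.6]
width: 0.0282
```

Run:
```python
from rig import sensors; from h import *
s=sensors.state(); rep(s)
```

```text
t 6.17 tcp [ 0.6164 -0.0378  0.0503] x [ 0.001 -0.001 -1.   ] yang 9.93 q [-2.720e-01  2.020e-01 -1.260e-01  1.242e+00 -1.000e-03  1.125e+00] F [ 0.4 -4.5  5.6] M [-1.04 -0.01  0.  ] w 0.0282
```

Request:
jog_arm:
  motion:
    - {"slide": [0, 0.0002, -0.0015], "delta_rot": [0, 0, 0], "gripper": 0}
    - {"slide": [0, 0.0002, -0.0015], "delta_rot": [0, 0, 0], "gripper": 0}

```text
time_s: 6.42
tcp_pos: [0.6164, -0.0372, 0.0505]
tool_rot: [0.542, 0.454, 0.54, -0.456]
contact_force: [0.0, -8.6, 6.1]
width: 0.028
```

```bash
python3 - <<'E'
from rig import sensors; from h import *
s=sensors.state(); rep(s)
E
python3 cap.py wrist w8;  python3 - <<'E'
import cv2,numpy as np
c=np.load("w8.npz"); im=c["color"].astype(np.float32)
cv2.imwrite("pics/w8a.png",np.clip(cv2.resize(im[20:360,130:430],None,fx=1.75,fy=1.75,interpolation=cv2.INTER_CUBIC)*2,0,255).astype(np.uint8))
E
```

```text
t 6.42 tcp [ 0.6164 -0.0372  0.0505] x [ 0.001 -0.003 -1.   ] yang 9.9 q [-0.271  0.201 -0.126  1.241 -0.002  1.127] F [ 0.  -8.6  6.1] M [-1.99  0.14 -0.04] w 0.028
t 6.42 tcp [ 0.6164 -0.0372  0.0505] x [ 0.001 -0.003 -1.   ] yang 9.9 q [-0.271  0.201 -0.126  1.241 -0.002  1.127] F [ 0.  -8.6  6.1] M [-1.99  0.14 -0.04] w 0.028
```

View pics/w8a.png

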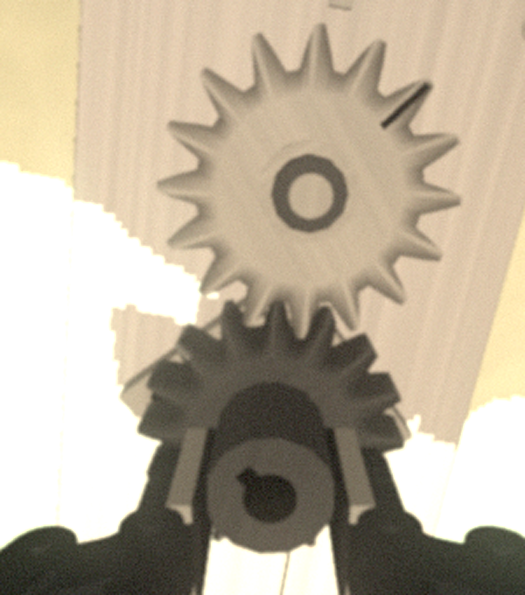

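```bash
cat > dist.py <<'E'
from h import *
def run(f,nut,hub,mark,s=1.75,o=(130,20)):
    c=np.load(f); P=lambda p:(np.array([p],float)+.5)/s-.5+np.array(o)
    n=ray(c,P(nut),.047)[0]; h=ray(c,P(hub),.074)[0]; d=h-n
    print("nut",n.round(4),"hub",h.round(4),"dist",np.hypot(*d[:2]).round(4),"ang",np.degrees(np.arctan2(-d[1],-d[0])).round(1))
    if mark: m=ray(c,P(mark),.044)[0]-n; print("mark ang",np.degrees(np.arctan2(m[1],m[0])).round(1),np.hypot(*m[:2]).round(4))
E
python3 - <<'E'
from dist import *
run("w8.npz",(310,193),(270,495),(407,105))
run("w7.npz",(335,131),(286,488),(438,33),1.85,(130,40))
E
```

```text
nut [0.6136 0.0296 0.047 ] hub [ 0.6153 -0.0346  0.074 ] dist 0.0643 ang 91.5
mark ang 51.2 0.029
nut [0.6139 0.0293 0.047 ] hub [ 0.6158 -0.043   0.074 ] dist 0.0724 ang 91.5
mark ang 52.4 0.029
```

Request:
jog_arm:
  motion:
    - {"slide": [0, 0.0004, -0.0005], "delta_rot": [-0.1, 0, 0], "gripper": 0}
    - {"slide": [0, 0.0006, -0.0008], "delta_rot": [-0.22, 0, 0], "gripper": 0}
    - {"slide": [0, 0.0008, -0.0009], "delta_rot": [-0.34, 0, 0], "gripper": 0}
    - {"slide": [0, 0.001, -0.001], "delta_rot": [-0.46, 0, 0], "gripper": 0}
    - {"slide": [0, 0.001, -0.001], "delta_rot": [-0.46, 0, 0], "gripper": 0}

```text
time_s: 7.1
tcp_pos: [0.6171, -0.0365, 0.0504]
tool_rot: [0.632, 0.318, 0.63, -0.32]
contact_force: [-1.0, -9.5, 6.2]
width: 0.0281
```

```bash
python3 cap.py wrist w9;  python3 - <<'E'
import cv2,numpy as np
c=np.load("w9.npz"); im=c["color"].astype(np.float32)
cv2.imwrite("pics/w9a.png",np.clip(cv2.resize(im[20:360,130:430],None,fx=1.75,fy=1.75,interpolation=cv2.INTER_CUBIC)*2,0,255).astype(np.uint8))
E
```

```text
t 7.1 tcp [ 0.6171 -0.0365  0.0504] x [ 0.001 -0.003 -1.   ] yang 36.33 q [-0.269  0.204 -0.124  1.242 -0.003  0.668] F [-1.  -9.5  6.2] M [-2.26  0.31  0.02] w 0.0281
```

View pics/w9a.png

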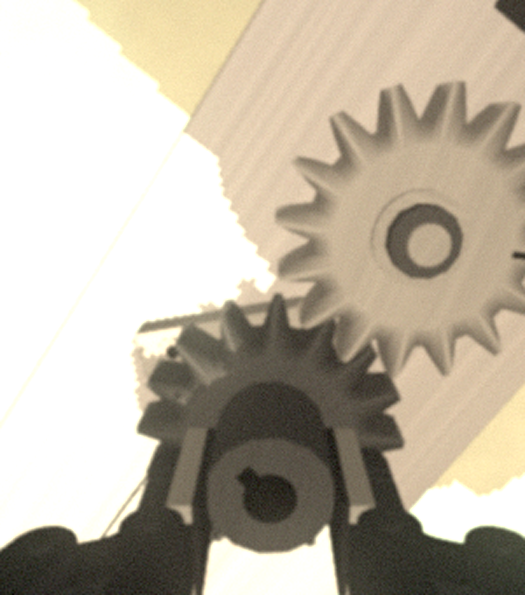

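Run:
```python
from dist import *
run("w9.npz",(430,244),(270,496),(523,256))
run("w9.npz",(425,240),(270,496),(523,256))
```

```text
nut [0.6147 0.0297 0.047 ] hub [ 0.6147 -0.0347  0.074 ] dist 0.0644 ang 90.0
mark ang 27.8 0.0239
nut [0.6131 0.0297 0.047 ] hub [ 0.6147 -0.0347  0.074 ] dist 0.0645 ang 91.4
mark ang 26.1 0.0253
```

Request:
jog_arm:
  motion:
    - {"slide": [0, 0.0003, 0], "delta_rot": [-0.12, 0, 0], "gripper": 0}
    - {"slide": [0, 0.0006, -0.0001], "delta_rot": [-0.25, 0, 0], "gripper": 0}
    - {"slide": [0, 0.0009, -0.0002], "delta_rot": [-0.38, 0, 0], "gripper": 0}
    - {"slide": [0, 0.0011, -0.0003], "delta_rot": [-0.51, 0, 0], "gripper": 0}
    - {"slide": [0, 0.0014, -0.0005], "delta_rot": [-0.64, 0, 0], "gripper": 0}
    - {"slide": [0, 0.0016, -0.0006], "delta_rot": [-0.76, 0, 0], "gripper": 0}
    - {"slide": [0, 0.0017, -0.0007], "delta_rot": [-0.82, 0, 0], "gripper": 0}
    - {"slide": [0, 0.0017, -0.0007], "delta_rot": [-0.82, 0, 0], "gripper": 0}

```text
time_s: 8.15
tcp_pos: [0.6184, -0.0345, 0.0503]
tool_rot: [0.706, 0.041, 0.705, -0.042]
contact_force: [2.1, -7.0, 2.8]
width: 0.0281
```

```bash
python3 cap.py wrist w10; python3 cap.py top t10; python3 cap.py scene s10
python3 - <<'E'
import cv2,numpy as np
c=np.load("w10.npz"); im=c["color"].astype(np.float32)
cv2.imwrite("pics/w10a.png",np.clip(cv2.resize(im[100:360,190:560],None,fx=1.75,fy=1.75,interpolation=cv2.INTER_CUBIC)*2,0,255).astype(np.uint8))
a=np.load("top0.npz")["color"]; b=np.load("t10.npz")["color"]; s=np.load("s10.npz")["color"]
k=lambda i,x0,x1,y0,y1:cv2.resize(i[y0:y1,x0:x1],(400,300),interpolation=cv2.INTER_CUBIC)
cv2.imwrite("pics/cmp10.png",np.vstack([np.hstack([k(a,245,325,130,190),k(b,245,325,130,190)]),np.hstack([k(np.load("scene0.npz")["color"],220,300,220,280),k(s,220,300,220,280)])]))
E
```

```text
t 8.15 tcp [ 0.6184 -0.0345  0.0503] x [ 0.001 -0.002 -1.   ] yang 83.29 q [-0.266  0.206 -0.121  1.241 -0.002 -0.148] F [ 2.1 -7.   2.8] M [-1.89 -0.41  0.02] w 0.0281
t 8.2 tcp [ 0.6185 -0.0345  0.0503] x [ 0.002 -0.002 -1.   ] yang 83.25 q [-0.266  0.206 -0.121  1.241 -0.002 -0.148] F [ 1.9 -8.1  3.4] M [-1.86 -0.41  0.03] w 0.0281
t 8.25 tcp [ 0.6185 -0.0344  0.0503] x [ 0.002 -0.002 -1.   ] yang 83.24 q [-0.265  0.206 -0.121  1.241 -0.002 -0.148] F [ 2.1 -7.5  3.8] M [-1.88 -0.42  0.01] w 0.0282
```

View pics/w10a.png

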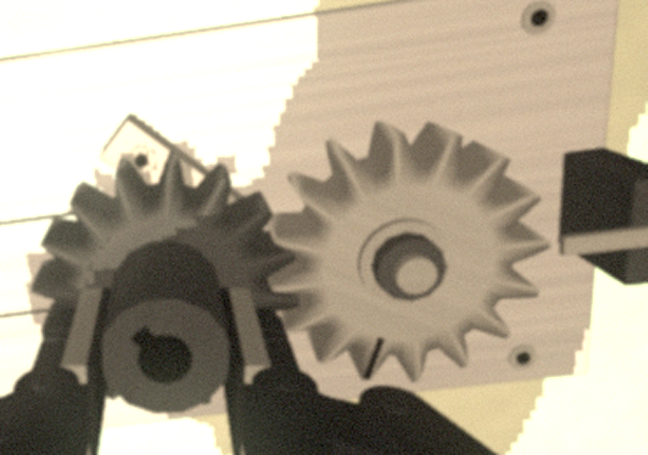

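View pics/cmp10.png

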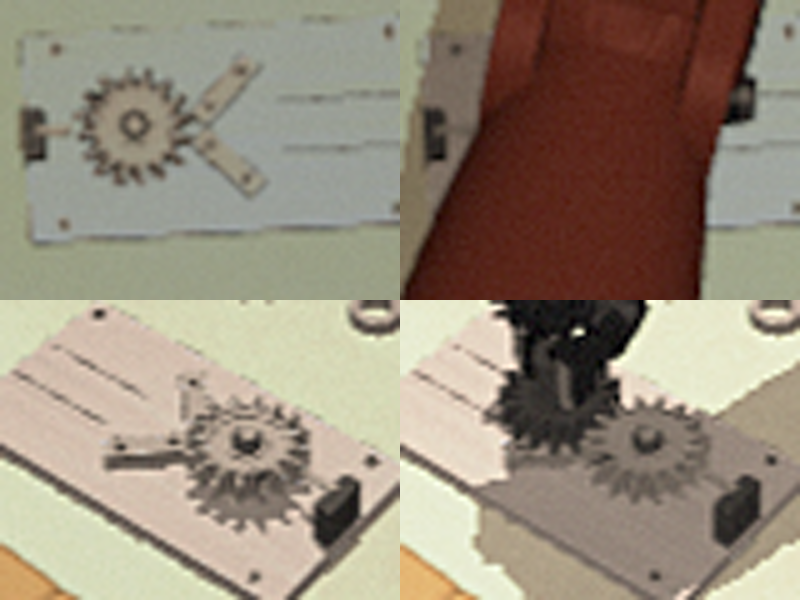

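Run:
```python
from dist import *
run("w10.npz",(410,266),(167,353),(374,357),1.75,(190,100))
run("w10.npz",(416,273),(167,353),(374,357),1.75,(190,100))
# robust: master tip circle at z=.044 in w10 and in w8: centre from opposite tips
for f,o,mark,tips in (("w10.npz",(190,100),[(381,341),(367,376)],[(288,175),(520,336),(455,152-10),(335,362)]),("w8.npz",(130,20),[(385,126),(428,86)],[(158,184),(460,200),(318,27),(303,333)])):
    c=np.load(f); P=lambda p:(np.array(p,float)+.5)/1.75-.5+np.array(o)
    m=ray(c,P(mark),.044); d=m[1]-m[0]; print(f,"line dir",np.degrees(np.arctan2(d[1],d[0])).round(1))
```

```text
nut [0.6126 0.0291 0.047 ] hub [ 0.614  -0.0345  0.074 ] dist 0.0636 ang 91.3
mark ang -17.0 0.0297
nut [0.6147 0.0307 0.047 ] hub [ 0.614  -0.0345  0.074 ] dist 0.0652 ang 89.3
mark ang -21.3 0.0281
w10.npz line dir -20.3
w8.npz line dir 52.6
```

Request:
jog_arm:
  motion:
    - {"slide": [0, -0.012, 0.002], "delta_rot": [0, 0, 0], "gripper": 0}
    - {"slide": [-0.002, -0.025, 0.003], "delta_rot": [0, 0, 0], "gripper": 0}
    - {"slide": [-0.045, -0.03, 0.003], "delta_rot": [0, 0, 0], "gripper": 0}
    - {"slide": [-0.075, -0.075, 0.003], "delta_rot": [0, 0, 0], "gripper": 0}
    - {"slide": [-0.075, -0.13, 0.002], "delta_rot": [0, 0, 0], "gripper": 0}
    - {"slide": [-0.075, -0.185, 0.002], "delta_rot": [0, 0, 0], "gripper": 0}
    - {"slide": [-0.075, -0.235, 0.002], "delta_rot": [0, 0, 0], "gripper": 0}
    - {"slide": [-0.075, -0.254, 0.002], "delta_rot": [0, 0, 0], "gripper": 0}

```text
time_s: 9.3
tcp_pos: [0.5884, -0.2885, 0.1234]
tool_rot: [0.705, 0.043, 0.706, -0.042]
contact_force: [-1.1, 0.7, -3.4]
width: 0.028
```

Request:
jog_arm:
  motion:
    - {"slide": [0, 0, 0], "delta_rot": [0, 0, 0], "gripper": 0}

```text
time_s: 9.43
tcp_pos: [0.589, -0.2869, 0.1237]
tool_rot: [0.705, 0.043, 0.706, -0.042]
contact_force: [0.3, 0.3, -2.6]
width: 0.0283
```

```bash
python3 cap.py wrist w11
python3 - <<'E'
import cv2,numpy as np
c=np.load("w11.npz"); im=c["color"].astype(np.float32)
cv2.imwrite("pics/w11a.png",np.clip(cv2.resize(im,None,fx=1.4,fy=1.4,interpolation=cv2.INTER_CUBIC)*1.8,0,255).astype(np.uint8))
E
```

```text
t 9.43 tcp [ 0.589  -0.2869  0.1237] x [-0.001  0.001 -1.   ] yang 83.15 q [-0.653  0.281  0.1    1.392  0.    -0.533] F [ 0.3  0.3 -2.6] M [0.07 0.02 0.01] w 0.0283
```

View pics/w11a.png

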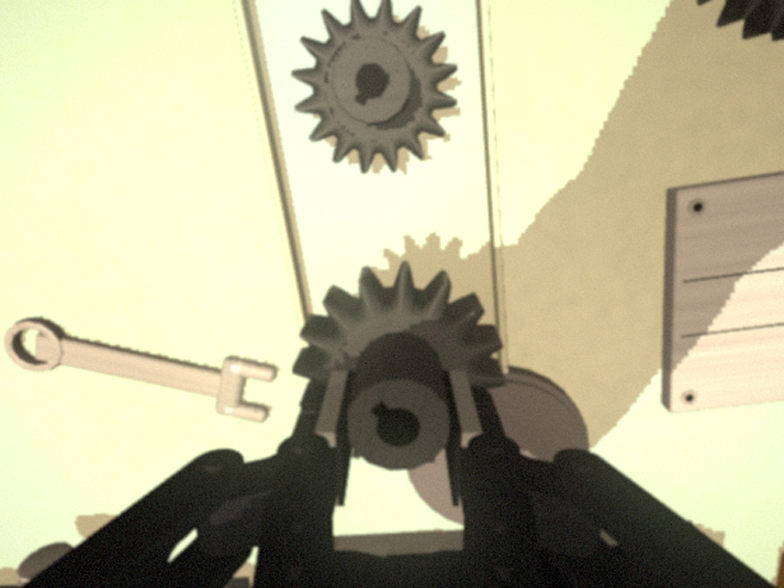

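Run:
```python
from h import *
c=np.load("w11.npz"); P=lambda p:(np.array(p,float)+.5)/1.4-.5
st=ray(c,P([(371,80)]),.066)[0]; hub=ray(c,P([(398,425)]),.1474)[0]
print("stock",st,"hub",hub)
# top edges of wall (centre of wall at z .018)
L=ray(c,P([(254,25),(303,310)]),.018); R=ray(c,P([(485,25),(502,310)]),.018)
for e in (L,R):
    d=e[1]-e[0]; print(e[:,:2].round(4).tolist(),np.degrees(np.arctan2(d[1],d[0])))
```

```text
stock [ 0.48868735 -0.28594625  0.066     ] hub [ 0.58543249 -0.28751155  0.1474    ]
[[0.4558, -0.3365], [0.5917, -0.3395]] -1.2731023570522118
[[0.468, -0.2341], [0.6045, -0.2335]] 0.2482504969091599
```

Request:
jog_arm:
  motion:
    - {"slide": [0.04, 0.001, 0.0013], "delta_rot": [0, 0, 0], "gripper": 0}
    - {"slide": [0.068, 0.001, 0.0013], "delta_rot": [0, 0, 0], "gripper": 0}
    - {"slide": [0.0785, 0.001, 0.0013], "delta_rot": [0, 0, 0], "gripper": 0}
    - {"slide": [0.08, 0.001, 0.0013], "delta_rot": [0, 0, 0], "gripper": 0}
    - {"slide": [0.081, 0.001, 0.0013], "delta_rot": [0, 0, 0], "gripper": 0}
    - {"slide": [0.081, 0.001, 0.0013], "delta_rot": [0, 0, 0], "gripper": 0}

```text
time_s: 10.22
tcp_pos: [0.5919, -0.2859, 0.0451]
tool_rot: [0.706, 0.041, 0.705, -0.042]
contact_force: [-0.0, -0.5, -3.1]
width: 0.0281
```

Run:
```python
from rig import sensors; from h import *
s=sensors.state(); rep(s)
```

```text
t 10.22 tcp [ 0.5919 -0.2859  0.0451] x [ 0.002 -0.001 -1.   ] yang 83.25 q [-0.648  0.322  0.003  1.251 -0.    -0.531] F [-0.  -0.5 -3.1] M [ 0.03 -0.03 -0.04] w 0.0281
```

Request:
jog_arm:
  motion:
    - {"slide": [0.001, 0, 0], "delta_rot": [0, 0, 0], "gripper": 0}
    - {"slide": [0.001, 0, 0], "delta_rot": [0, 0, 0], "gripper": 0}

```text
time_s: 10.48
tcp_pos: [0.5913, -0.2856, 0.043]
tool_rot: [0.706, 0.042, 0.706, -0.042]
contact_force: [0.5, -0.7, -3.4]
width: 0.0281
```

Run:
```python
from rig import sensors; from h import *
s=sensors.state(); rep(s)
```

```text
t 10.47 tcp [ 0.5913 -0.2856  0.043 ] x [ 0. -0. -1.] yang 83.24 q [-6.490e-01  3.230e-01  1.000e-03  1.249e+00 -0.000e+00 -5.310e-01] F [ 0.5 -0.7 -3.4] M [-0.03 -0.03  0.01] w 0.0281
```

Request:
jog_arm:
  motion:
    - {"slide": [0.0005, 0, 0], "delta_rot": [0, 0, 0], "gripper": 0}
    - {"slide": [0.0008, 0, 0], "delta_rot": [0, 0, 0], "gripper": 0}

```text
time_s: 10.72
tcp_pos: [0.5914, -0.2856, 0.0423]
tool_rot: [0.706, 0.042, 0.706, -0.042]
contact_force: [-0.6, 0.4, 0.6]
width: 0.028
```

Run:
```python
from rig import sensors; from h import *
s=sensors.state(); rep(s)
```

```text
t 10.72 tcp [ 0.5914 -0.2856  0.0423] x [ 0. -0. -1.] yang 83.25 q [-6.490e-01  3.240e-01  1.000e-03  1.247e+00 -0.000e+00 -5.310e-01] F [-0.6  0.4  0.6] M [ 0.19  0.16 -0.02] w 0.028
```

Request:
jog_arm:
  motion:
    - {"slide": [0, 0, 0], "delta_rot": [0, 0, 0], "gripper": 0.6}
    - {"slide": [0, 0, 0], "delta_rot": [0, 0, 0], "gripper": 0.6}
    - {"slide": [0, 0, 0], "delta_rot": [0, 0, 0], "gripper": 0.6}
    - {"slide": [-0.03, 0, 0], "delta_rot": [0, 0, 0], "gripper": 0.6}
    - {"slide": [-0.08, 0, 0], "delta_rot": [0, 0, 0], "gripper": 1}
    - {"slide": [-0.12, 0, 0], "delta_rot": [0, 0, 0], "gripper": 1}

```text
time_s: 11.48
tcp_pos: [0.5914, -0.2857, 0.1641]
tool_rot: [0.706, 0.041, 0.706, -0.042]
contact_force: [-0.7, 0.1, 1.0]
width: 0.0843
```

```bash
python3 cap.py wrist w12
python3 - <<'E'
from rig import sensors; from h import *
s=sensors.state(); print(slide(s,[.447,-.1035,.16]))
E
```

```text
t 11.47 tcp [ 0.5914 -0.2857  0.1641] x [ 0.001 -0.001 -1.   ] yang 83.25 q [-0.649  0.274  0.165  1.46  -0.    -0.531] F [-0.7  0.1  1. ] M [-0.04  0.01  0.02] w 0.0843
[ 0.0084  0.165  -0.1668]
```

View pics/w12.png

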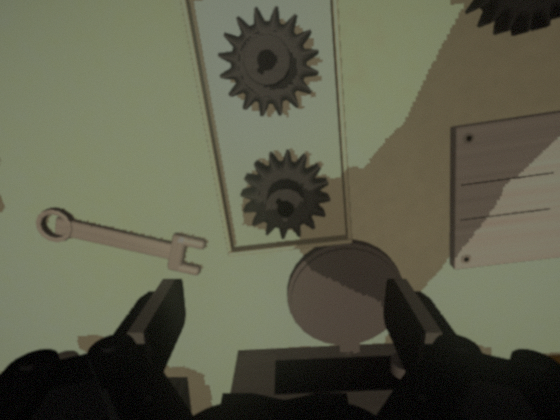

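gear16 stands in the tray at (286,195) beside its like at (268,62). Now gear20.

Request:
jog_arm:
  motion:
    - {"slide": [0.001, 0.04, -0.04], "delta_rot": [0, 0, 0], "gripper": 1}
    - {"slide": [0.003, 0.082, -0.082], "delta_rot": [0, 0, 0], "gripper": 1}
    - {"slide": [0.005, 0.124, -0.124], "delta_rot": [0, 0, 0], "gripper": 1}
    - {"slide": [0.007, 0.15, -0.152], "delta_rot": [0, 0, 0], "gripper": 1}
    - {"slide": [0.008, 0.165, -0.167], "delta_rot": [0, 0, 0], "gripper": 1}
    - {"slide": [0.008, 0.165, -0.167], "delta_rot": [0, 0, 0], "gripper": 1}

```text
time_s: 12.28
tcp_pos: [0.4446, -0.1014, 0.1542]
tool_rot: [0.706, 0.041, 0.706, -0.041]
contact_force: [0.3, 0.0, 0.5]
width: 0.0856
```

```bash
python3 cap.py wrist w13
python3 - <<'E'
from h import *
c=np.load("w13.npz"); print(proj(c,[[.447,-.1035,.032],[.447,-.1035,.062]]))
im=c["color"].astype(np.float32); cv2.imwrite("pics/w13a.png",np.clip(cv2.resize(im,None,fx=1.4,fy=1.4,interpolation=cv2.INTER_CUBIC)*1.8,0,255).astype(np.uint8))
E
```

```text
t 12.28 tcp [ 0.4446 -0.1014  0.1542] x [ 0.001 -0.001 -1.   ] yang 83.32 q [-0.512 -0.349 -0.462  1.457 -0.    -0.396] F [0.3 0.  0.5] M [-0.01 -0.06  0.  ] w 0.0856
[[283.28512921 206.364355  ]
 [283.1437545  219.07968555]]
```

View pics/w13a.png

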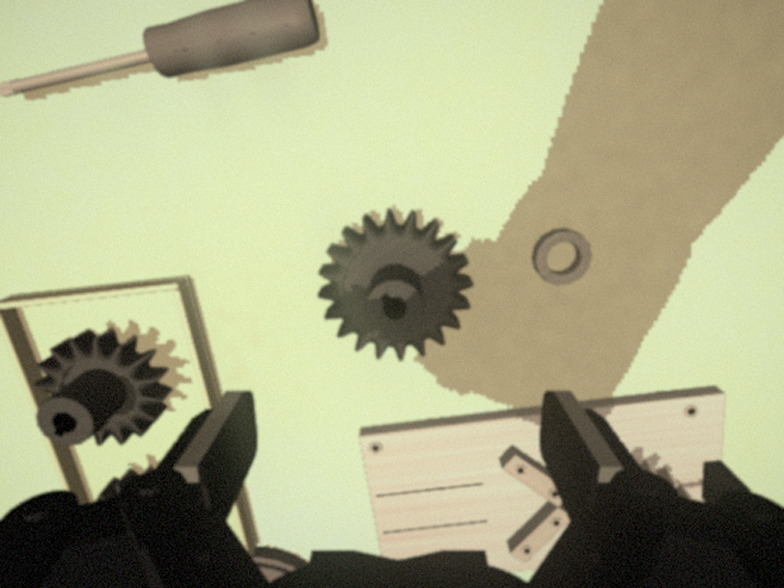

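Request:
jog_arm:
  motion:
    - {"slide": [0.03, 0, 0], "delta_rot": [0, 0, 0], "gripper": 1}
    - {"slide": [0.06, 0, 0], "delta_rot": [0, 0, 0], "gripper": 0.8}
    - {"slide": [0.06, 0, 0], "delta_rot": [0, 0, 0], "gripper": 0.8}
    - {"slide": [0.06, 0, 0], "delta_rot": [0, 0, 0], "gripper": 0.8}

```text
time_s: 12.82
tcp_pos: [0.4455, -0.1027, 0.0951]
tool_rot: [0.706, 0.042, 0.706, -0.042]
contact_force: [0.6, -0.1, -0.0]
width: 0.0682
```

```bash
python3 cap.py wrist w14
python3 - <<'E'
from rig import sensors; from h import *
s=sensors.state(); print(slide(s,[.4456,-.104,.0385]))
c=np.load("w14.npz"); im=c["color"].astype(np.float32); cv2.imwrite("pics/w14a.png",np.clip(cv2.resize(im,None,fx=1.4,fy=1.4,interpolation=cv2.INTER_CUBIC)*1.8,0,255).astype(np.uint8))
print(proj(c,[[.4456,-.104,.062]])*1.4)
E
```

```text
t 12.82 tcp [ 0.4455 -0.1027  0.0951] x [ 0.001 -0.001 -1.   ] yang 83.22 q [-0.514 -0.329 -0.553  1.345 -0.    -0.396] F [ 0.6 -0.1 -0. ] M [ 0.01 -0.02 -0.04] w 0.0682
[ 0.0569 -0.0012 -0.    ]
[[397.36120118 351.62096187]]
```

View pics/w14a.png

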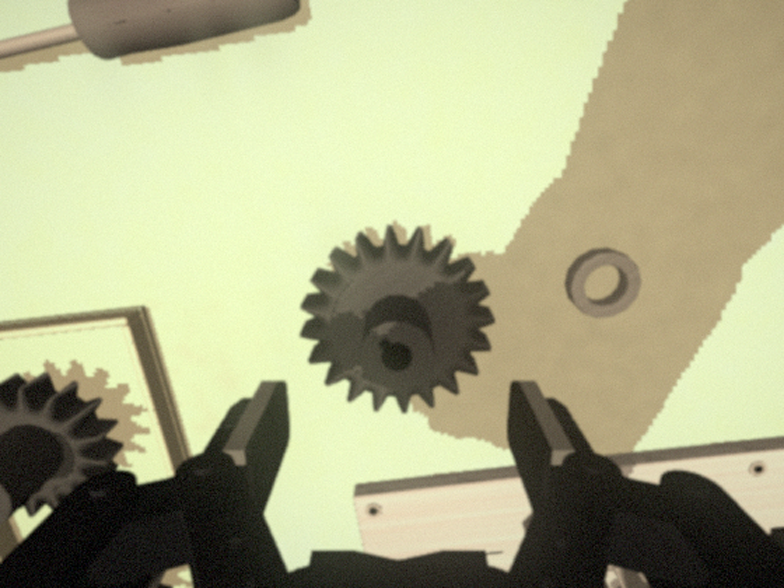

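Request:
jog_arm:
  motion:
    - {"slide": [0.045, -0.001, -0.001], "delta_rot": [0, 0, 0], "gripper": 0.7}
    - {"slide": [0.0565, -0.001, -0.001], "delta_rot": [0, 0, 0], "gripper": 0.6}
    - {"slide": [0.0565, -0.001, -0.001], "delta_rot": [0, 0, 0], "gripper": 0}
    - {"slide": [0.0565, -0.001, -0.001], "delta_rot": [0, 0, 0], "gripper": 0}
    - {"slide": [0.0565, -0.001, -0.001], "delta_rot": [0, 0, 0], "gripper": 0}
    - {"slide": [0.0565, -0.001, -0.001], "delta_rot": [0, 0, 0], "gripper": 0}

```text
time_s: 13.62
tcp_pos: [0.4445, -0.1033, 0.0388]
tool_rot: [0.707, 0.041, 0.705, -0.042]
contact_force: [-1.3, 0.7, 7.4]
width: 0.0279
```

Run:
```python
from rig import sensors; from h import *
s=sensors.state(); rep(s); print(slide(s,[.491,.3147,.13]))
```

```text
t 13.62 tcp [ 0.4445 -0.1033  0.0388] x [ 0.002 -0.001 -1.   ] yang 83.26 q [-0.516 -0.295 -0.63   1.234 -0.    -0.399] F [-1.3  0.7  7.4] M [ 0.13  0.15 -0.01] w 0.0279
[-0.0916  0.4205 -0.0028]
```

Request:
jog_arm:
  motion:
    - {"slide": [-0.03, 0, 0], "delta_rot": [0, 0, 0], "gripper": 0}
    - {"slide": [-0.08, 0.02, 0], "delta_rot": [-0.1, 0, 0], "gripper": 0}
    - {"slide": [-0.0916, 0.075, 0], "delta_rot": [-0.28, 0, 0], "gripper": 0}
    - {"slide": [-0.0916, 0.135, -0.001], "delta_rot": [-0.46, 0, 0], "gripper": 0}
    - {"slide": [-0.0916, 0.195, -0.001], "delta_rot": [-0.64, 0, 0], "gripper": 0}
    - {"slide": [-0.0916, 0.255, -0.001], "delta_rot": [-0.82, 0, 0], "gripper": 0}
    - {"slide": [-0.0916, 0.315, -0.002], "delta_rot": [-1.0, 0, 0], "gripper": 0}
    - {"slide": [-0.0916, 0.37, -0.002], "delta_rot": [-1.18, 0, 0], "gripper": 0}

```text
time_s: 14.62
tcp_pos: [0.4849, 0.267, 0.129]
tool_rot: [0.608, -0.36, 0.609, 0.36]
contact_force: [1.1, -0.4, -2.2]
width: 0.0283
```

Run:
```python
from rig import sensors; from h import *
s=sensors.state(); rep(s); print(slide(s,[.491,.3147,.13]))
```

```text
t 14.62 tcp [0.4849 0.267  0.129 ] x [ 0. -0. -1.] yang 151.24 q [ 0.267 -0.032 -0.227  1.375 -0.    -0.802] F [ 1.1 -0.4 -2.2] M [-0.12 -0.08 -0.02] w 0.0283
[-0.001   0.0176  0.0447]
```

Request:
jog_arm:
  motion:
    - {"slide": [-0.001, 0.009, 0.022], "delta_rot": [-0.17, 0, 0], "gripper": 0}
    - {"slide": [-0.001, 0.0176, 0.0447], "delta_rot": [-0.33, 0, 0], "gripper": 0}
    - {"slide": [-0.001, 0.0176, 0.0447], "delta_rot": [-0.33, 0, 0], "gripper": 0}
    - {"slide": [-0.001, 0.0176, 0.0447], "delta_rot": [-0.33, 0, 0], "gripper": 0}

```text
time_s: 15.12
tcp_pos: [0.4913, 0.3119, 0.1298]
tool_rot: [0.543, -0.453, 0.543, 0.453]
contact_force: [-0.2, -0.8, -2.4]
width: 0.0283
```

```bash
python3 cap.py wrist w15
python3 - <<'E'
from h import *
c=np.load("w15.npz"); im=c["color"].astype(np.float32); cv2.imwrite("pics/w15a.png",np.clip(cv2.resize(im,None,fx=1.4,fy=1.4,interpolation=cv2.INTER_CUBIC)*1.8,0,255).astype(np.uint8))
E
```

```text
t 15.12 tcp [0.4913 0.3119 0.1298] x [-0.001 -0.001 -1.   ] yang 169.65 q [ 0.341  0.056 -0.138  1.378 -0.    -1.049] F [-0.2 -0.8 -2.4] M [-0.05  0.03  0.  ] w 0.0283
```

View pics/w15a.png

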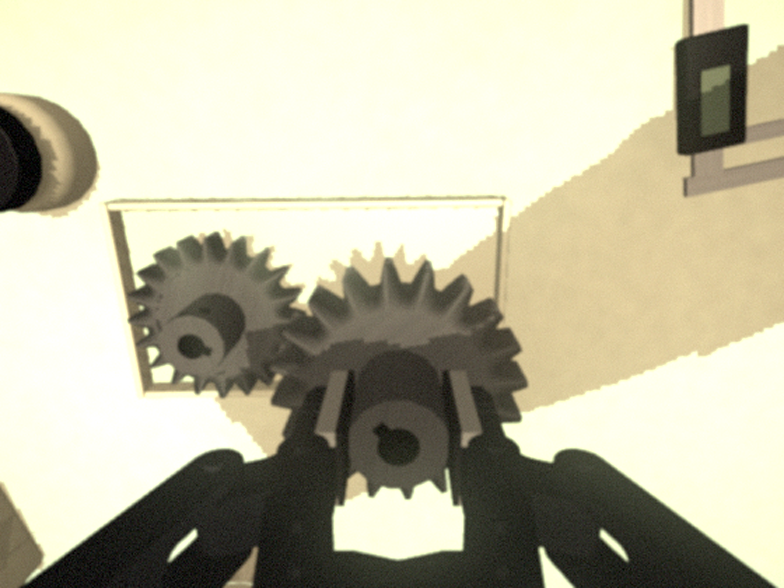

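Run:
```python
from h import *
c=np.load("w15.npz"); P=lambda p:(np.array(p,float)+.5)/1.4-.5
st=ray(c,P([(192,346)]),.066)[0]; hub=ray(c,P([(398,443)]),.153)[0]; K=ray(c,P([(107,203),(505,198),(143,393)]),.018)
print("stock",st,"hub",hub); print(K.round(4))
a=K[0]-K[1]; L=np.hypot(*a[:2]); u=a[:2]/L; print("axis",np.degrees(np.arctan2(u[1],u[0])),L,np.hypot(*(K[0]-K[2])[:2]))
v=np.array([u[1],-u[0]])  # toward -y side
ctr=(K[0]+K[1])[:2]/2+v*.056; print("centre",ctr, "target by centre",ctr-u*.049,"by stock",st[:2]-u*.098, "ctr via stock side", (st[:2]-ctr)@u,(st[:2]-ctr)@v)
```

```text
stock [0.58543543 0.30522429 0.066     ] hub [0.49154444 0.31374593 0.153     ]
[[0.6281 0.2385 0.018 ]
 [0.4284 0.2721 0.018 ]
 [0.6472 0.3455 0.018 ]]
axis -9.555315949976988 0.20253383546436474 0.1087241864161755
centre [0.51896789 0.20005459] target by centre [0.47064773 0.20818857] by stock [0.4887951  0.32149226] ctr via stock side 0.048087209953587555 -0.11474414900523146
```

Request:
jog_arm:
  motion:
    - {"slide": [0.04, 0.003, 0.0023], "delta_rot": [0, 0, 0], "gripper": 0}
    - {"slide": [0.068, 0.003, 0.0023], "delta_rot": [0, 0, 0], "gripper": 0}
    - {"slide": [0.08, 0.003, 0.0023], "delta_rot": [0, 0, 0], "gripper": 0}
    - {"slide": [0.0845, 0.003, 0.0023], "delta_rot": [0, 0, 0], "gripper": 0}
    - {"slide": [0.0845, 0.003, 0.0023], "delta_rot": [0, 0, 0], "gripper": 0}
    - {"slide": [0.0845, 0.003, 0.0023], "delta_rot": [0, 0, 0], "gripper": 0}

```text
time_s: 15.92
tcp_pos: [0.4898, 0.3154, 0.0468]
tool_rot: [0.543, -0.454, 0.542, 0.453]
contact_force: [-0.0, -0.2, -2.8]
width: 0.0278
```

```bash
python3 cap.py wrist w16
python3 - <<'E'
from h import *
c=np.load("w16.npz"); im=c["color"].astype(np.float32); cv2.imwrite("pics/w16a.png",np.clip(cv2.resize(im,None,fx=1.4,fy=1.4,interpolation=cv2.INTER_CUBIC)*1.8,0,255).astype(np.uint8))
E
```

```text
t 15.93 tcp [0.4898 0.3154 0.0468] x [ 0.002  0.    -1.   ] yang 169.75 q [ 0.348  0.1   -0.244  1.225 -0.    -1.044] F [-0.  -0.2 -2.8] M [-0.03  0.05  0.06] w 0.0278
```

View pics/w16a.png

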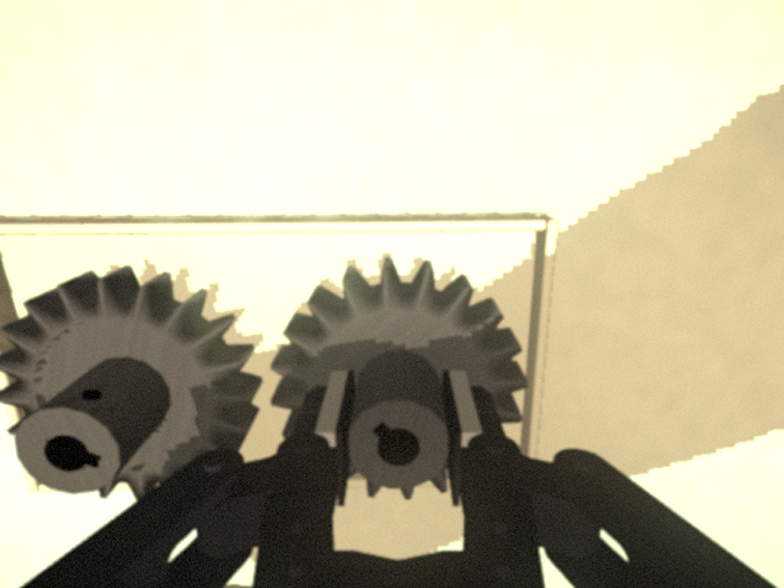

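Run:
```python
from h import *
c=np.load("w16.npz"); P=lambda p:(np.array(p,float)+.5)/1.4-.5
h=ray(c,P([(398,443)]),.070)[0][:2]; st=ray(c,P([(67,449)]),.066)[0][:2]
for nm,pts,z in (("right inner top",[(537,240),(523,440)],.018),("right inner floor?",[(532,240),(519,440)],.004),("right outer",[(553,225),(540,440)],.018),("topwall inner",[(100,233),(520,233)],.018),("topwall outer",[(100,216),(520,215)],.018)):
    w=ray(c,P(pts),z)[:,:2]; d=w[1]-w[0]; d/=np.hypot(*d); r=h-w[0]; print(nm,"dist",abs(d[0]*r[1]-d[1]*r[0]).round(4),"ang",np.degrees(np.arctan2(d[1],d[0])).round(1))
print("hub",h,"stock",st,np.hypot(*(h-st)))
```

```text
right inner top dist 0.0499 ang 80.8
right inner floor? dist 0.052 ang 80.9
right outer dist 0.0561 ang 81.9
topwall inner dist 0.0502 ang 169.8
topwall outer dist 0.0564 ang 170.0
hub [0.49002748 0.31723272] stock [0.58574978 0.30428806] 0.09659359406488752
```

Request:
jog_arm:
  motion:
    - {"slide": [0.001, 0, 0], "delta_rot": [0, 0, 0], "gripper": 0}
    - {"slide": [0.002, 0, 0], "delta_rot": [0, 0, 0], "gripper": 0}
    - {"slide": [0.002, 0, 0], "delta_rot": [0, 0, 0], "gripper": 0}

```text
time_s: 16.35
tcp_pos: [0.489, 0.3151, 0.0434]
tool_rot: [0.543, -0.453, 0.543, 0.453]
contact_force: [-0.4, 0.3, -3.1]
width: 0.0278
```

Run:
```python
from rig import sensors; from h import *
s=sensors.state(); rep(s)
```

```text
t 16.35 tcp [0.489  0.3151 0.0434] x [-0. -0. -1.] yang 169.77 q [ 0.348  0.103 -0.248  1.221 -0.    -1.044] F [-0.4  0.3 -3.1] M [-0.02 -0.01 -0.  ] w 0.0278
```

Request:
jog_arm:
  motion:
    - {"slide": [0.0005, 0, 0], "delta_rot": [0, 0, 0], "gripper": 0}
    - {"slide": [0.0008, 0, 0], "delta_rot": [0, 0, 0], "gripper": 0}

```text
time_s: 16.6
tcp_pos: [0.4891, 0.3151, 0.0428]
tool_rot: [0.543, -0.453, 0.543, 0.453]
contact_force: [-1.2, -0.5, -0.4]
width: 0.028
```

Run:
```python
from rig import sensors; from h import *
s=sensors.state(); rep(s)
```

```text
t 16.6 tcp [0.4891 0.3151 0.0428] x [ 0. -0. -1.] yang 169.77 q [ 0.348  0.103 -0.248  1.219 -0.    -1.044] F [-1.2 -0.5 -0.4] M [-0.07  0.21 -0.01] w 0.028
```

Contact at 0.0428 as expected. Release, lift, and withdraw toward the base side.

Request:
jog_arm:
  motion:
    - {"slide": [0, 0, 0], "delta_rot": [0, 0, 0], "gripper": 0.6}
    - {"slide": [0, 0, 0], "delta_rot": [0, 0, 0], "gripper": 0.6}
    - {"slide": [0, 0, 0], "delta_rot": [0, 0, 0], "gripper": 0.6}
    - {"slide": [-0.03, 0, 0], "delta_rot": [0, 0, 0], "gripper": 0.6}
    - {"slide": [-0.08, 0, 0], "delta_rot": [0, 0, 0], "gripper": 0.6}
    - {"slide": [-0.13, 0, 0], "delta_rot": [0, 0, 0], "gripper": 0.6}
    - {"slide": [-0.16, 0, -0.05], "delta_rot": [0, 0, 0], "gripper": 0.6}
    - {"slide": [-0.16, 0, -0.1], "delta_rot": [0, 0, 0], "gripper": 0.6}

```text
time_s: 17.6
tcp_pos: [0.4724, 0.2162, 0.2059]
tool_rot: [0.544, -0.455, 0.541, 0.453]
contact_force: [0.4, 0.6, -0.2]
width: 0.0511
```

Request:
jog_arm:
  motion:
    - {"slide": [0, 0.03, -0.055], "delta_rot": [0, 0, 0], "gripper": 0.6}
    - {"slide": [0, 0.06, -0.11], "delta_rot": [0, 0, 0], "gripper": 0.6}
    - {"slide": [0, 0.06, -0.165], "delta_rot": [0, 0, 0], "gripper": 0.6}
    - {"slide": [0, 0.06, -0.22], "delta_rot": [0, 0, 0], "gripper": 0.6}
    - {"slide": [0, 0.06, -0.22], "delta_rot": [0, 0, 0], "gripper": 0.6}

```text
time_s: 18.23
tcp_pos: [0.373, 0.0076, 0.2031]
tool_rot: [0.544, -0.452, 0.544, 0.451]
contact_force: [0.1, 0.2, 1.1]
width: 0.0512
```

```bash
python3 cap.py scene s17; python3 cap.py top t17
python3 - <<'E'
from h import *
b=np.load("t17.npz")["color"]; s=np.load("s17.npz")["color"]; z=lambda i,x0,x1,y0,y1,w,h:cv2.resize(i[y0:y1,x0:x1],(w,h),interpolation=cv2.INTER_CUBIC)
cv2.imwrite("pics/f17.png",np.vstack([z(b,100,460,90,225,800,300),z(s,140,420,160,325,510,300) if 0 else z(s,140,420,160,265,800,300)]))
E
```

```text
t 18.23 tcp [0.373  0.0076 0.2031] x [ 0.001 -0.001 -1.   ] yang 169.37 q [-3.340e-01 -6.280e-01 -5.720e-01  1.625e+00 -1.000e-03 -1.719e+00] F [0.1 0.2 1.1] M [ 0.05 -0.   -0.01] w 0.0512
t 18.27 tcp [0.3732 0.0094 0.2031] x [ 0.001 -0.    -1.   ] yang 169.5 q [-0.329 -0.626 -0.571  1.625  0.    -1.717] F [-0.   0.3 -0.3] M [0.02 0.01 0.  ] w 0.051
```

View pics/f17.png

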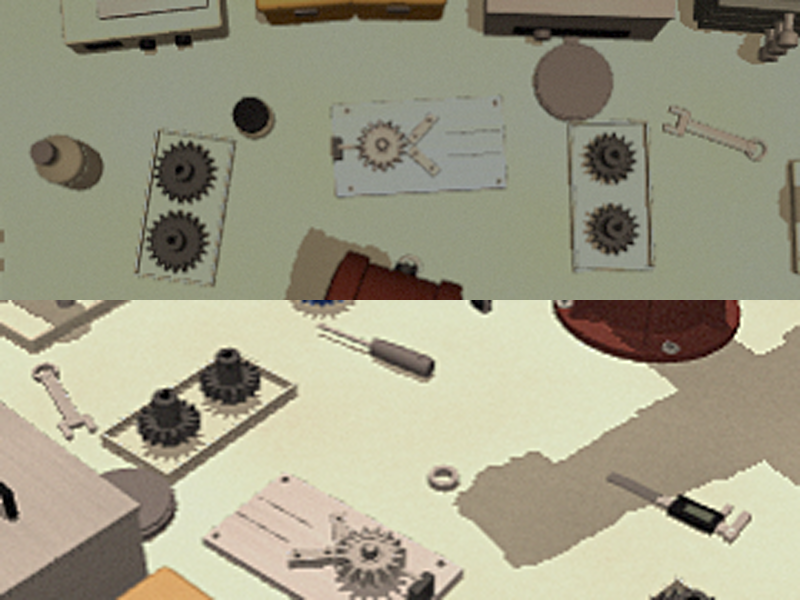

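View pics/t17.png

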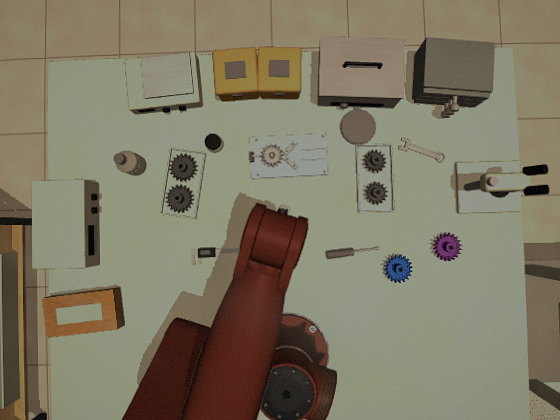

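View pics/s17.png

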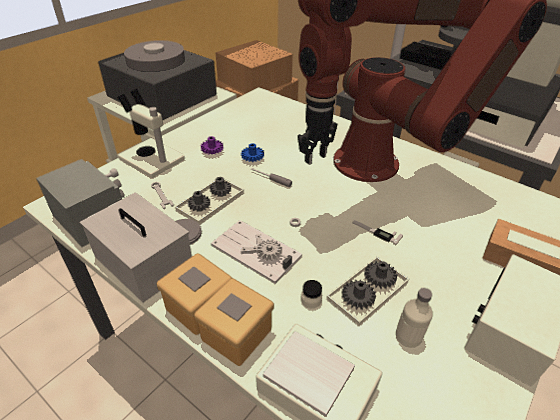

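Both gears stand flat in their trays: the big pair is at (182,167) and (180,198) in the top view, the small pair at (374,160) and (375,193). The other things look unmoved.

Run:
```python
from rig import robot
print(robot.job_done())
```

```text
the job is handed in; nothing more can be done
None
```

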